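Tie back the clamp jig's spring slide with an S-hook

TASK

The little clamp jig has to stay open for loading: take the S-hook from its rest, pass its long-tipped end through the hole of the jig's upright tongue from behind, draw the spring slide back, and drop the hook's other bend over the post so that the hook holds the slide back by itself. Feel for the hole, since the tongue's sideways setting is not known exactly, and be gentle: the hook should never load the jig with more than about 20 N, its push on tongue and post counted together. Let go of the hook and leave the bottle, screwdriver and robot car where they are.

Things in the scene. Friction and masses are not known exactly. Their poses are not given: they have to be found in the camera images.
- hook_mid (a point): Loose steel S-hook lying flat, 6 mm round wire, 148 x 46 mm, about 80 g. Point: centre of its black rubber sleeve (36 long in x, 10 wide in y, 14 mm high), the place to grip. x runs along the hook to its long-tipped end, z up. All wire lies at the sleeve's mid height; its line (x, y in mm): (18, 0), (25, -20), (51, -20), half circle about (51, 0) with apex (71, 0), (51, 20), long tip (41, 20).
- hook_tip (a point): Point on the wire's axis 3 mm before the square-cut end of the S-hook's long tip, at (41, 20, 0) mm from hook_mid in the hook's axes, so the metal ends at x = 38; same axes. This tip points back towards the sleeve and goes through the tongue's hole.
- short_tip (a point): Centre of the rounded end of the S-hook's other, short tip, at (-51, -20, 0) mm from hook_mid; same axes; the metal ends at x = -48. Wire line at this end (mm): (-18, 0), (-25, 20), (-51, 20), half circle about (-51, 0) with apex (-71, 0), short tip (-51, -20). This bend goes over the post.
- rest: Fixed grey plastic rest under the hook, origin under its centre: base 150 x 60 x 6 mm with two blocks rising to 30 mm, each 20 mm long in x and centred 54 mm either side of the middle. The hook lies along the rest's x within about 5 degrees.
- jig: Fixed aluminium clamp jig, base plate 275 x 100 x 10 mm. Origin on the table below the nominal hole of the tongue. Its x axis points from the post to the jaw, roughly away from the robot; y to the left. Guide bars up to 28 mm high at y = +-34 mm (x -55 to 55), an anvil block to 34 mm high at x = 78 to 106. The post stands at x = -141, y = -17 mm.
- slide_mark (a point): Point on the spring slide, jig axes: centre of the tongue's hole, on the tongue's face nearer the post, if the tongue stood in the middle of its sideways setting; height 45 mm. The true hole lies up to 8 mm to either side in y, not measured; the tongue is clamped there and shifts only at about 10 N. Behind the tongue the slide and jaw stay below 36 mm height.
- hole_line (a point): Where slide_mark lies with the slide home. The tongue is an upright steel plate, 3 mm thick (x 0 to +3 mm from slide_mark), 30 to 60 mm high above the table, with a hole 9 mm wide in y by 12 mm high, centred 45 mm above the table. The plate reaches 16 mm from the hole's centre on the -y side (free edge, which the hook's wire passes) and 22 mm on the +y side.
- slide (a joint): How far the slide is drawn from home towards the post, m: 0 to 0.055 (stop). A spring pulls it home with about 3.6 N at 0, plus 0.09 N per mm. With the hook seated on tongue and post it reads about 0.01 to 0.02; about 0.035 to 0.045 is needed for the short tip to pass round the post.
- post (a point): Axis of the jig's upright steel post at the hook's working height, 45 mm above the table; jig axes. 8 mm thick, top at 63 mm; below 39.5 mm a shoulder 20 mm thick. It stands 141 mm before the home tongue. Swing the hook about the hole so that the post passes outside the short tip, on the hook's -y side, draw the tip past it, swing back, relax; the post then lies in the bend.
- bottle: Bystander: white drinking bottle with a green cap, 66 mm across, 170 mm tall; origin under its centre.
- screwdriver: Bystander: screwdriver lying on the table, about 0.2 m long.
- robot_car: Bystander: small toy robot car on four black wheels, 150 x 125 x 57 mm; origin under its centre.
Things that resemble listed ones, but are neither listed nor needed, are in the scene too. Of the things like the part that bears hook_mid, leave any that is orange, pink or purple; of the rest the larger one is meant.

How it is judged:
By the outcome, as a careful person would: the job done as asked, in the order asked, and still so for the second after the job is handed in, with the robot touching nothing.
It also fails if it takes over 69 s, if anything falls off the work surface, if the arm or the gripper's body presses on something with over 40 N, if the wrist force passes 120 N, or if a joint passes its speed limit or range.

ROBOT

A 6-joint arm with a two-finger parallel gripper is mounted at the origin on the work surface. World frame = base frame: x ahead of the robot, y to its left, z up, the work surface at z = 0. Lengths are in m, angles in degrees, forces in N, time in s.
With the tool pointing down it reaches from about 0.35 to 0.875 m from the base axis. Payload 4.2 kg.
Tool frame: the origin (TCP) lies midway between the tips of the shut fingers; the grasp point (between the pads) lies 19 mm behind it; y points along the fingers, z is the direction in which the jaws open and shut, and the axes are right-handed (so a half turn about y gives the same grasp; the last joint's range is limited). The gripper opens to 87 mm and grips with 3 to 60 N. Pads are 19 mm wide; open, the fingers measure 117 mm over their backs; the gripper's body (75 mm by 190 mm) begins 51 mm behind the grasp point.
Start: joints at [-61.043, 22.042, 0.453, 0, -68.411, -14.817], TCP at [0.153, -0.606, 0.223] pointing down, gripper open.
Joint ranges: [-179.83, 179.83], [-69.29, 118.12], [-61.27, 80.66], [-181.25, 117.63], [-171.15, -9.14], [-177.46, 177.46]. Speed limits (degrees/s): [159.86, 159.86, 180, 180, 180, 180].

INTERFACE

Orientations are given as [roll, pitch, yaw] about the fixed x, y, z axes, in that order (R = Rz(yaw) Ry(pitch) Rx(roll)).
In Python, from workcell import env gives the robot as it stands. The module is installed in compiled form; this text tells all that it offers. Calls block until the motion is done:
- env.goto(position, orientation): joint-space move of the TCP to a pose.
- env.move_straight(position, rotation=None, rate=0.15, force_limit=None): straight line of the TCP; rotation=None keeps the orientation; rate is the mean speed in m/s. With force_limit (N) it stops when the force on the tool has changed by that much, and returns True; else False.
- env.set_joints(angles): joint-space move.
- env.gripper_to(opening, grasp_force=None): opening from 0.0 (shut) to 1.0 (fully open); grasp_force is the grip in N (None keeps the last); returns when the fingers have stopped.
- env.dwell(seconds).
- env.inverse_kinematics(position, orientation): joint angles nearest the present ones, or None.
- env.read_state(): the state.
- env.grab_frame(name): name is "scene" or "side" or "wrist"; returns a dict with "image" (384x512x3 uint8, blue, green, red), "fx", "fy", "cx", "cy" (pixels), "position" and "orientation" of the camera in the world. Camera axes: x right, y up, looking along -z (the intrinsics and any distortion apply to the point x, -y, -z); pixel columns grow to the right and rows downward; lengths in m; the calibration is good to about 2 mm. A picture is of the moment at which its call begins. There is no depth.
A pose or a line that the arm cannot do raises env.Unreachable and nothing moves.
- env.close_job(): hands the job in, once; it reports no verdict.
Trained networks look in a picture, given as the dict that the camera call returned (one of the last four; its "shot" number tells which), for a name from the list of things; names that differ only in an ending like _2 or _b are one class to them, and where a whole thing is asked for, a point or a joint stands for the part that bears it (a point fixed in the world has none). Each returns a list of dicts, best first, with "score" (0 to 1); they miss things now and then, are a little off and sometimes report something else, mostly with a low value. They report only what shows in the picture. A call takes as long as a camera call. They do not tell look-alikes from the thing itself.
- env.search_frame(picture, thing): "xyz" ([x, y, z] in m, in world coordinates, good to about 4 mm: the middle of the surface that is visible of it).
- env.trace(picture, thing): "mask" (384x512 bool, what is visible of it).
The state is a dict: "clock": time; "joint_positions": joint angles; "qvel": joint speeds; "joint_torque": joint torques, N m; "position": TCP position; "tool_rot": TCP orientation; "force": force on the tool from outside, world axes, zero at the start; "wrist_torque": the same for the moment, N m; "opening": opening from 0.0 (shut) to 1.0 (fully open).
Only numpy, scipy, OpenCV 4.12 (cv2) and the standard library are available. Lean on these libraries where they do the work, as an engineer would, in place of code of your own. Each camera call takes 0.05 s, during which the arm holds its last target. There are 200 camera calls.

## Working session

There is one attempt and no reset: what is moved stays moved. The work goes in short steps, each a Python script; the robot and the scene stay as the last script left them, time stands still between calls to the robot, and variables do not carry over. Pictures are saved under pics/ and viewed, about 8 in all and at most 12, crops included, and the job is handed in when it is done.

```bash
mkdir -p pics; ls; python3 - <<'E'
from workcell import env
import cv2, numpy as np
s=env.read_state(); print(s)
ims=[]
for n in ("scene","side","wrist"):
    f=env.grab_frame(n); cv2.imwrite(f"pics/{n}0.png",f["image"]); print(n,{k:v for k,v in f.items() if k!="image"})
    if n!="wrist": ims.append(f["image"])
    for t in ("hook_mid","hook_tip","short_tip","rest","jig","slide_mark","post","bottle","screwdriver","robot_car"):
        r=env.search_frame(f,t); print(t,[(np.round(d["xyz"],4).tolist(),round(d["score"],2)) for d in r])
E
```

```text
pics
{'clock': 0.0, 'joint_positions': array([-6.10417325e+01,  2.20916553e+01,  3.79167155e-01, -2.66420179e-02,
       -6.84114122e+01, -1.48161889e+01]), 'qvel': array([ 0.08906147, -0.04178685,  0.05478322, -0.01268153,  0.05320696,
        0.00151819]), 'joint_torque': array([-5.52002075e-04, -3.90672112e+01,  1.87398559e+01,  4.21966508e+00,
        1.09457213e-02, -1.93088026e-04]), 'position': array([ 0.15255963, -0.60547223,  0.22145208]), 'tool_rot': array([-8.98738877e+01,  7.75531025e-03,  1.41322577e+01]), 'force': array([ 0.47088584, -0.01310193,  0.81069198]), 'wrist_torque': array([ 0.02084563, -0.02461203,  0.02603946]), 'opening': 1.0001495672896488}
scene {'fx': 354.7861295943213, 'fy': 354.7861295943213, 'cx': 256.7515278015995, 'cy': 187.36711049988517, 'position': array([ 1.09022987, -0.12087606,  0.90523511]), 'orientation': array([36.54976356, -0.40292063, 79.78456817]), 'shot': 1}
hook_mid [([0.4212, -0.093, 0.0097], 0.52), ([0.2559, -0.3888, 0.0074], 0.52), ([0.5786, -0.063, 0.0114], 0.49), ([0.4439, -0.2381, 0.0338], 0.48)]
hook_tip [([0.2615, -0.3845, 0.00
[... 1497 characters left out ...]
.1833, 0.0225], 0.72)]
post [([0.6312, 0.1599, 0.0091], 0.66)]
bottle [([0.5284, 0.3704, 0.0814], 0.66)]
screwdriver [([0.4595, -0.4448, 0.0212], 0.96)]
robot_car [([0.7032, -0.2273, 0.0449], 0.95), ([0.4286, -0.2483, 0.0052], 0.29)]
wrist {'fx': 295.73846560351706, 'fy': 295.73846560351706, 'cx': 258.7149098910976, 'cy': 189.19719937445203, 'position': array([ 0.07525105, -0.62532948,  0.38317227]), 'orientation': array([-1.68623930e+01,  3.66096502e-02,  1.04148470e+02]), 'shot': 3}
hook_mid [([0.2223, -0.4226, 0.0096], 0.75)]
hook_tip [([0.2213, -0.4183, 0.0095], 0.63)]
short_tip [([0.2215, -0.4206, 0.0087], 0.58)]
rest []
jig []
slide_mark []
post []
bottle []
screwdriver []
robot_car []
```

```bash
python3 - <<'E'
import cv2
for n in("scene","side"):
    i=cv2.imread(f"pics/{n}0.png"); cv2.imwrite(f"pics/{n}0b.png",cv2.resize(i,(800,600),interpolation=cv2.INTER_CUBIC))
E
```

```text
(no output)
```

View pics/side0b.png

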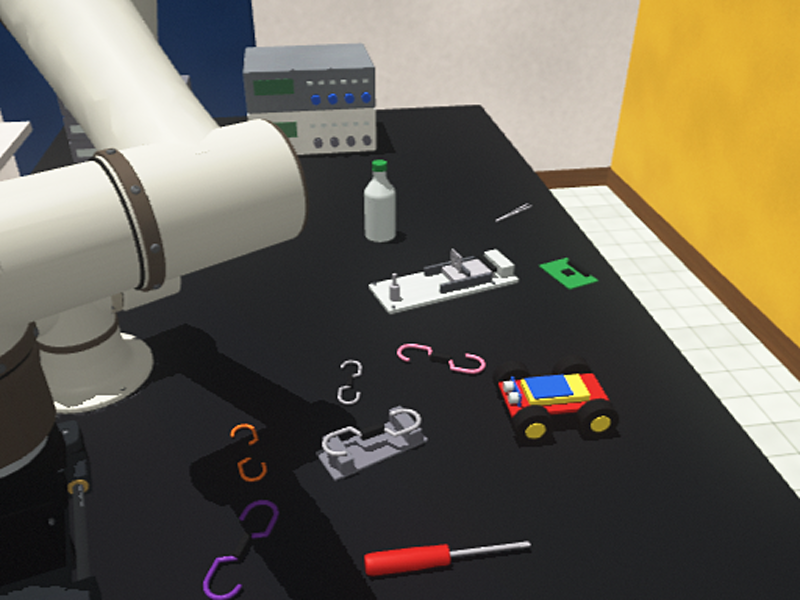

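View pics/scene0b.png

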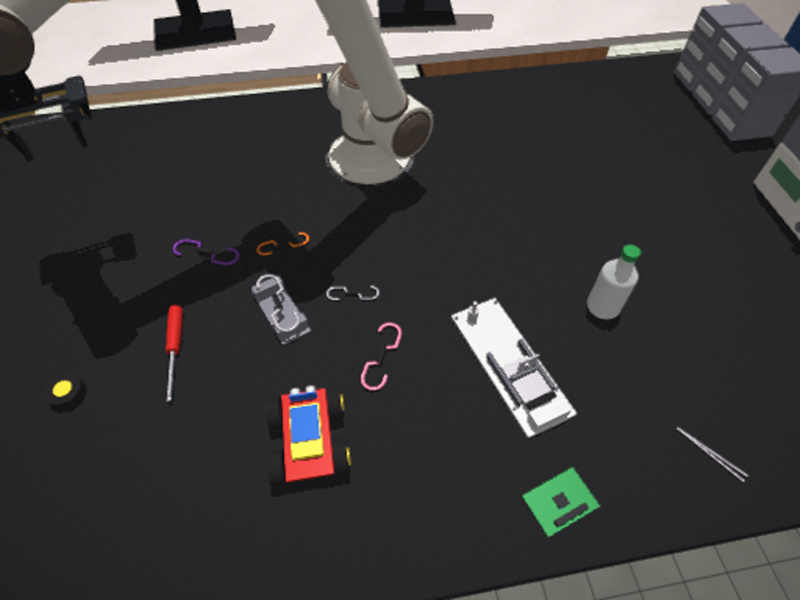

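Candidates for the hook (side picture, 800 px): the silver hook on the rest at (372,432), a smaller silver one at (349,382), pink (440,358), orange (250,452) and purple (240,550). I choose the larger silver one on the rest. The jig's post is at (394,285) and its tongue at (457,262). Next I'll look at the hook and the jig from close by with the wrist camera.

```bash
cat > h.py <<'E'
from workcell import env
import numpy as np, cv2
from scipy.spatial.transform import Rotation as Ro
def cam(f): return Ro.from_euler("xyz",f["orientation"],degrees=True).as_matrix()
def ray(f,u,v,z):
    d=cam(f)@np.array([(u-f["cx"])/f["fx"],-(v-f["cy"])/f["fy"],-1.]); p=np.array(f["position"])
    return p+d*(z-p[2])/d[2]
def proj(f,P):
    q=(np.atleast_2d(P)-f["position"])@cam(f)
    return np.c_[f["cx"]+f["fx"]*q[:,0]/-q[:,2], f["cy"]+f["fy"]*q[:,1]/q[:,2]]
def rot(yaw): return [-90,0,yaw]
E
python3 - <<'E'
from h import *
import json
S=dict(fx=452.826,fy=452.826,cx=249.843,cy=191.623,position=np.array([ 0.35368417, -0.96446548,  0.72612763]),orientation=np.array([56.85776327,  0.0729973 , -8.50557458]))
k=.64
a=ray(S,394*k,275*k,.063); b=ray(S,498*k,255*k,.034); print("post",a,"anvil",b)
th=np.degrees(np.arctan2(*(b-a)[1::-1])); print(th)
shots={}
def shot(n,xy,z,yaw):
    env.goto([xy[0],xy[1],z],rot(yaw)); f=env.grab_frame("wrist"); cv2.imwrite(f"pics/{n}.png",f["image"])
    cv2.imwrite(f"pics/{n}b.png",cv2.resize(f["image"],(800,600),interpolation=cv2.INTER_CUBIC))
    shots[n]={x:np.array(f[x]).tolist() for x in f if x!="image"}
    for t in (["hook_mid","hook_tip","short_tip"] if n=="hook" else ["slide_mark","post"]):
        print(t,[(np.round(d["xyz"],4).tolist(),round(d["score"],2)) for d in env.search_frame(f,t)])
    print(n,env.read_state()["clock"])
d=(b-a)[:2]/np.linalg.norm((b-a)[:2])
shot("jig",a[:2]+.09*d,.17,th)
shot("hook",(.437,-.241),.13,25)
json.dump(shots,open("shots.json","w"))
E
```

```text
post [0.52149234 0.11902945 0.063     ] anvil [0.74392039 0.21108245 0.034     ]
22.482469801144894
slide_mark [([0.596, 0.163, 0.0102], 0.27)]
post [([0.5925, 0.1661, 0.0088], 0.83)]
jig 4.9
hook_mid [([0.4275, -0.2412, 0.0357], 0.78), ([0.4134, -0.1084, 0.005], 0.6), ([0.2593, -0.212, 0.0047], 0.55)]
hook_tip [([0.416, -0.1111, 0.0104], 0.7), ([0.4257, -0.2419, 0.0319], 0.69), ([0.26, -0.2107, 0.0064], 0.64)]
short_tip [([0.4313, -0.2408, 0.0367], 0.9), ([0.4162, -0.1089, 0.005], 0.84), ([0.2621, -0.2122, 0.011], 0.65)]
hook 6.6833
```

View pics/jigb.png

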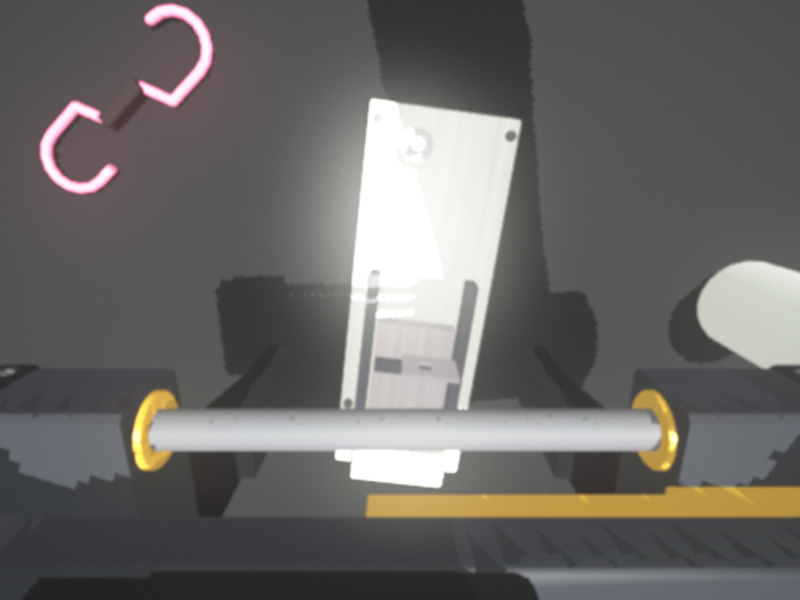

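View pics/hookb.png

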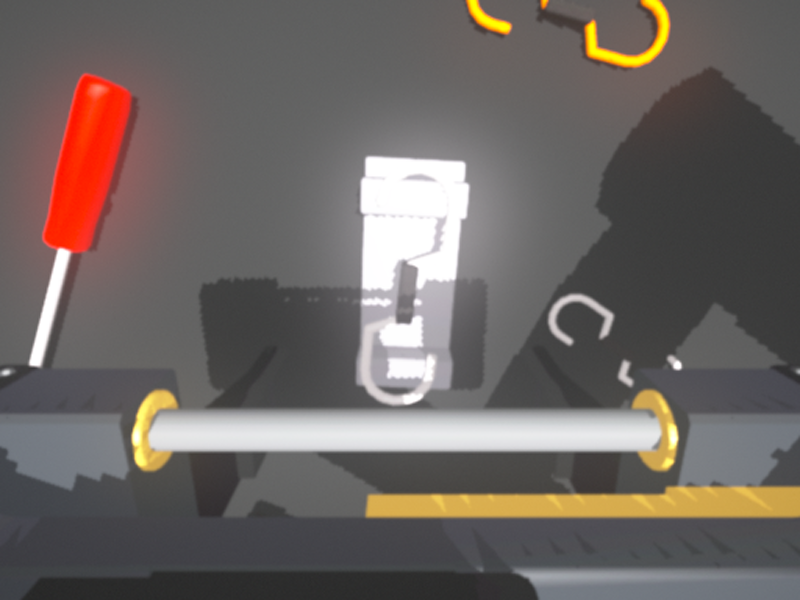

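```bash
python3 - <<'E'
import cv2,numpy as np
a=cv2.imread("pics/hook.png"); b=cv2.imread("pics/jig.png")
g=lambda i:(255*(i/255.)**1.6).astype(np.uint8)
R=lambda i,s:cv2.resize(g(i),None,fx=s,fy=s,interpolation=cv2.INTER_CUBIC)
A=R(a[92:268,222:312],3.4); B=R(b[200:260,225:310],5); C=R(b[58:113,228:338],3.86)
o=np.zeros((600,740,3),np.uint8); o[:A.shape[0],:A.shape[1]]=A[:600]; o[:B.shape[0],310:310+B.shape[1]]=B[:,:430]; o[310:310+C.shape[0],310:310+C.shape[1]]=C[:,:430]
cv2.imwrite("pics/crop1.png",o)
E
```

```text
(no output)
```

View pics/crop1.png

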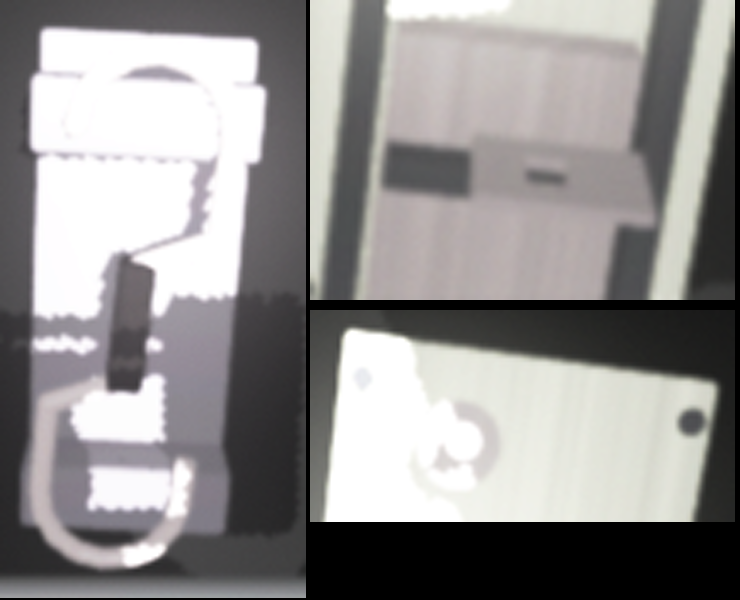

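Crop: the bend at the bottom of the picture (towards world +x, tip at crop (183,462)) looks clearly longer than the upper one (tip at about (72,135)). The tongue hole is at crop (546,173) and the post's shoulder at (460,447). I'll fit the poses from these pixels.

```bash
python3 - <<'E'
from h import *
import json
from scipy.optimize import least_squares
S=json.load(open("shots.json"))
H=S["hook"]; J=S["jig"]
w=lambda P,p:np.c_[p[0]+np.cos(p[2])*P[:,0]-np.sin(p[2])*P[:,1],p[1]+np.sin(p[2])*P[:,0]+np.cos(p[2])*P[:,1],P[:,2]]
A=lambda q:np.array(q)/3.4+[222,92]
for s in (1,-1):
    P=np.array([[74,0,33],[-74,0,33],[50,-23*s,33],[-48,23*s,33],[38,20*s,33],[-48,-20*s,33]])/1e3
    if s==-1: P=-P*[1,1,-1]; P=np.array([[74,0,33],[-74,0,33],[50,-23,33],[-48,23,33],[48,20,33],[-38,-20,33]])/1e3
    O=A([[112,568],[160,66],[35,480],[222,130],[183,460],[70,137]])
    r=least_squares(lambda p:(proj(H,w(P,p))-O)[:4].ravel(),[.43,-.24,.4])
    print("long end +x" if s==1 else "long end -x",r.x[:2],np.degrees(r.x[2]),np.round((proj(H,w(P,r.x))-O)*3.4,0).tolist())
B=lambda u,v:[(u-310)/5+225,v/5+200]; C=lambda u,v:[(u-310)/3.86+228,(v-310)/3.86+58]
O=np.array([C(343,328),C(720,380),[215.5,291],C(460,447),B(471,138),B(641,156),B(655,222),B(470,205),B(546,173)])
def jp(p):
    y=p[4]; return np.array([[p[3],-.05,.01],[p[3],.05,.01],[p[3]+.275,-.05,.01],[-.141,-.017,.0395],[0,y-.016,.03],[0,y+.022,.03],[.003,y+.022,.06],[.003,y-.016,.06],[0,y,.045]])
W=np.array([1,1,.5,2,1,1,1,1,1])[:,None]
r=least_squares(lambda p:((proj(J,w(jp(p),p))-O)*W).ravel(),[.63,.16,.4,-.17,0],loss="soft_l1")
print(r.x[:2],np.degrees(r.x[2]),r.x[3:],"\n",np.round(proj(J,w(jp(r.x),r.x))-O,1).tolist())
print("post",w(np.array([[-.141,-.017,.05]]),r.x))
E
```

```text
long end +x [ 0.43463606 -0.24088371] 21.081223120304625 [[-1.0, 2.0], [-10.0, -28.0], [0.0, 10.0], [11.0, 21.0], [8.0, 0.0], [-6.0, 2.0]]
long end -x [ 0.43463606 -0.24088371] 21.081223120304625 [[-1.0, 2.0], [-10.0, -28.0], [0.0, 10.0], [11.0, 21.0], [5.0, 33.0], [-8.0, 41.0]]
[0.65410832 0.18114828] 15.528915214509423 [-0.16664021  0.00685179] 
 [[0.1, 0.2], [0.5, -0.5], [-0.2, 4.1], [-0.1, -0.4], [0.1, -0.3], [0.1, -0.1], [-0.1, 1.9], [-0.2, 1.3], [0.0, 0.2]]
post [[0.52280678 0.12701968 0.05      ]]
```

```bash
cat >> h.py <<'E'
def w(P,p): return np.c_[p[0]+np.cos(p[2])*P[:,0]-np.sin(p[2])*P[:,1],p[1]+np.sin(p[2])*P[:,0]+np.cos(p[2])*P[:,1],P[:,2]]
JIG=np.array([.6541,.1811,np.radians(15.53)])
E
python3 - <<'E'
from h import *
import json
from scipy.optimize import least_squares
H=json.load(open("shots.json"))["hook"]
P=np.array([[74,0,33],[-68,0,33],[50,-23,33],[38,20,33],[-48,-20,33],[18,0,40],[-18,0,40]])/1e3
O=np.array([[112,568],[155,70],[35,480],[183,460],[70,137],[125,390],[137,266]])/3.4+[222,92]
r=least_squares(lambda p:(proj(H,w(P,p))-O).ravel(),[.43,-.24,.4],loss="soft_l1")
print(r.x[:2],np.degrees(r.x[2]),np.round((proj(H,w(P,r.x))-O),1).tolist())
# plan check: clearance of post to hook wire
t=np.radians(np.arange(-90,91,5)); a=np.c_[51+20*np.cos(t),20*np.sin(t)]
b=np.c_[-51-20*np.cos(t),20*np.sin(t)][::-1]
line=np.r_[[[41,20]],a[::-1],[[25,-20],[18,0],[-18,0],[-25,20]],b]
pts=np.concatenate([np.linspace(line[i],line[i+1],20) for i in range(len(line)-1)])
yh=6.85
for s in (-10,0,10,20,30,36,42):
    row=[]
    for th in (-4,-8,-10,-12,-14,-16,-18):
        v=np.array([-141+s,-17-yh]); c,n=np.cos(np.radians(-th)),np.sin(np.radians(-th))
        q=np.array([c*v[0]-n*v[1],n*v[0]+c*v[1]])+[61,20]
        row.append((th,np.round(q,0).tolist(),round(np.linalg.norm(pts-q,axis=1).min()-7,1)))
    print(s,row)
E
```

```text
[ 0.43405984 -0.24056565] 20.097145837484025 [[-1.1, 0.2], [0.1, -2.4], [-0.3, 2.0], [2.2, 0.0], [-0.2, -0.3], [0.1, 1.8], [0.1, -0.5]]
-10 [(-4, [-88.0, -14.0], np.float64(12.7)), (-8, [-85.0, -25.0], np.float64(15.2)), (-10, [-84.0, -30.0], np.float64(17.1)), (-12, [-82.0, -35.0], np.float64(19.4)), (-14, [-80.0, -40.0], np.float64(22.0)), (-16, [-78.0, -45.0], np.float64(24.9)), (-18, [-75.0, -49.0], np.float64(28.0))]
0 [(-4, [-78.0, -14.0], np.float64(3.3)), (-8, [-75.0, -23.0], np.float64(6.6)), (-10, [-74.0, -28.0], np.float64(9.0)), (-12, [-72.0, -33.0], np.float64(11.8)), (-14, [-70.0, -37.0], np.float64(14.9)), (-16, [-68.0, -42.0], np.float64(18.1)), (-18, [-66.0, -46.0], np.float64(21.6))]
10 [(-4, [-68.0, -13.0], np.float64(-5.6)), (-8, [-65.0, -22.0], np.float64(-0.8)), (-10, [-64.0, -26.0], np.float64(2.2)), (-12, [-62.0, -31.0], np.float64(5.5)), (-14, [-60.0, -35.0], np.float64(9.1)), (-16, [-58.0, -39.0], np.float64(12.7)), (-18, [-56.0, -43.0], np.float64(16.5))]
20 [(-4, [-58.0, -12.0], np.float64(-1.1)), (-8, [-56.0, -20.0], np.float64(-6.0)), (-10, [-54.0, -24.0
[... 341 characters left out ...]
6)), (-14, [-41.0, -30.0], np.float64(7.2)), (-16, [-39.0, -34.0], np.float64(11.0)), (-18, [-37.0, -37.0], np.float64(14.9))]
36 [(-4, [-42.0, -11.0], np.float64(5.6)), (-8, [-40.0, -18.0], np.float64(4.5)), (-10, [-38.0, -22.0], np.float64(5.9)), (-12, [-37.0, -25.0], np.float64(8.2)), (-14, [-35.0, -29.0], np.float64(11.0)), (-16, [-33.0, -32.0], np.float64(14.3)), (-18, [-31.0, -35.0], np.float64(17.7))]
42 [(-4, [-36.0, -11.0], np.float64(10.6)), (-8, [-34.0, -17.0], np.float64(10.5)), (-10, [-32.0, -21.0], np.float64(11.7)), (-12, [-31.0, -24.0], np.float64(13.5)), (-14, [-29.0, -27.0], np.float64(15.8)), (-16, [-28.0, -30.0], np.float64(18.5)), (-18, [-26.0, -33.0], np.float64(21.5))]
```

```bash
python3 - <<'E'
from h import *
import json
x,y,yaw=.4341,-.2406,20.4
env.goto([x,y,.07],rot(yaw))
print(env.move_straight([x,y,.020],rate=.06,force_limit=8))
env.gripper_to(0.0,25)
s=env.read_state(); print(s["opening"],s["force"],s["position"],s["clock"])
print(env.move_straight([x,y,.09],rate=.08))
s=env.read_state(); print(s["opening"],s["force"],s["wrist_torque"],s["position"],s["clock"])
f=env.grab_frame("wrist"); cv2.imwrite("pics/g.png",f["image"])
g=env.grab_frame("side"); cv2.imwrite("pics/gs.png",g["image"])
json.dump({k:{x:np.array(v[x]).tolist() for x in v if x!="image"} for k,v in (("g",f),("gs",g))},open("shots2.json","w"))
c=f["image"][120:384,150:370]; d=g["image"][150:340,180:330]
A=cv2.resize(c,None,fx=2.27,fy=2.27); B=cv2.resize(d,None,fx=2,fy=2,interpolation=cv2.INTER_CUBIC)
o=np.zeros((600,800,3),np.uint8); o[:A.shape[0],:A.shape[1]]=A; o[:B.shape[0],500:500+B.shape[1]]=B
cv2.imwrite("pics/g2.png",o)
E
```

```text
False
0.11105893466263704 [-0.42970135 -0.07906244 -0.87529414] [ 0.43413737 -0.24060116  0.02001422] 9.2333
False
0.11337544195255116 [ 0.02938307  0.23232973 -0.78430131] [ 0.02492139  0.00117011 -0.03658848] [ 0.43363739 -0.24045328  0.08950774] 10.2583
```

View pics/g2.png

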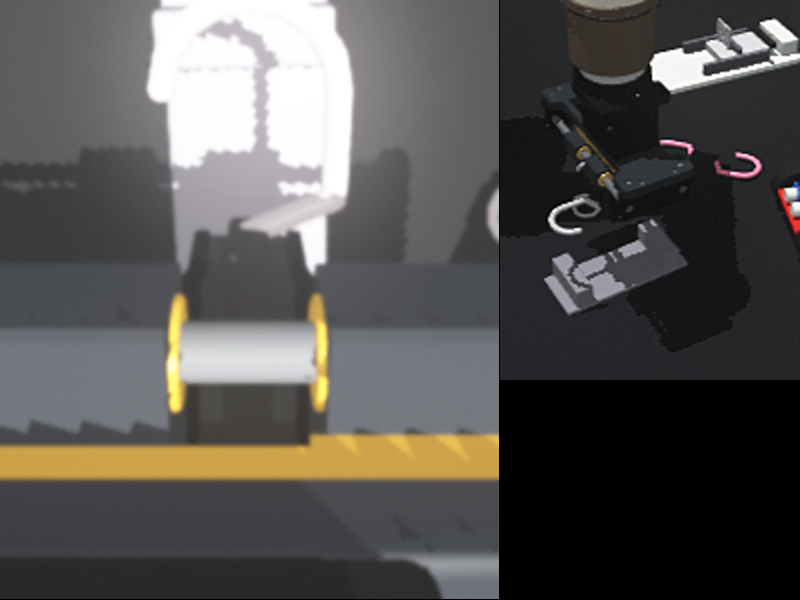

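```bash
python3 - <<'E'
from h import *
import json
from scipy.optimize import least_squares
H=json.load(open("shots2.json"))["g"]
P=np.array([[-48,-20,0],[-51,23,0],[-51,17,0],[-51,-23,0],[-25,22,0]])/1e3
O=np.array([[158,102],[352,95],[326,95],[149,85],[340,207]])/2.27+[150,120]
T=np.array([.43364,-.24045,np.radians(20.4)])
for z in (.0985,.1025,.1065):
    Q=P+[0,0,z]
    r=least_squares(lambda p:(proj(H,w(w(Q,p),T))-O).ravel(),[0,0,0])
    print(z,r.x[:2]*1e3,np.degrees(r.x[2]),np.round((proj(H,w(w(Q,r.x),T))-O),1).tolist())
print(env.read_state()["tool_rot"])
E
```

```text
0.0985 [ 1.5329354  -1.36621462] -2.6242648059364693 [[2.3, -0.4], [-0.7, 0.7], [-0.7, 0.2], [0.5, 1.1], [-1.5, -2.0]]
0.1025 [ 0.61930679 -1.47597267] -2.6333873614641767 [[1.1, -0.6], [0.4, 0.5], [0.1, 0.0], [-0.9, 0.8], [-0.7, -1.0]]
0.1065 [-0.29224447 -1.58517936] -2.642441803600732 [[-0.2, -0.7], [1.5, 0.4], [0.8, -0.2], [-2.3, 0.5], [0.2, 0.2]]
[-8.99518920e+01  6.99213513e-02  2.03931230e+01]
```

```bash
cat >> h.py <<'E'
def tcp(mx,my,th=0,z=.033):
    "TCP position and orientation for hook mid at jig (mx,my) mm, hook turned th deg in the jig"
    p=w(np.array([[mx/1e3,my/1e3,z]]),JIG)[0]
    return p, rot(np.degrees(JIG[2])+th)
def injig(p):
    d=np.array(p[:2])-JIG[:2]; c,s=np.cos(JIG[2]),np.sin(JIG[2])
    return np.array([c*d[0]+s*d[1],-s*d[0]+c*d[1]])*1e3
def show(tag=""):
    s=env.read_state(); c,n=np.cos(JIG[2]),np.sin(JIG[2]); F=s["force"]
    print(tag,"jig",np.round(injig(s["position"]),1),"z",round(s["position"][2],4),"yaw",round(s["tool_rot"][2]-np.degrees(JIG[2]),1),
      "Fjig",np.round([c*F[0]+n*F[1],-n*F[0]+c*F[1],F[2]],1),"op",round(s["opening"],3),"t",round(s["clock"],2)); return s
def line(mx,my,th=0,z=.033,rate=.02,lim=None):
    p,r=tcp(mx,my,th,z); return env.move_straight(p,r,rate=rate,force_limit=lim)
E
python3 - <<'E'
from h import *
p,r=tcp(-28,-13.2,0,.10); env.goto(p,r); show("above")
print(line(-28,-13.2,0,.033,.04,3)); show("down")
if abs(env.read_state()["position"][2]-.033)<.002:
    print(line(-47,-13.2,0,.033,.015,2.5)); show("push")
f=env.grab_frame("side"); g=env.grab_frame("scene")
R=lambda i:cv2.resize(i,None,fx=4,fy=4,interpolation=cv2.INTER_CUBIC)
cv2.imwrite("pics/in.png",np.vstack([R(f["image"][140:210,230:340]),R(g["image"][180:258,290:370])[:, :]]) if 0 else R(f["image"][130:220,225:345]))
cv2.imwrite("pics/in_scene.png",g["image"])
E
```

```text
above jig [-28.5 -14.4] z 0.1 yaw -0.1 Fjig [ 0.3  0.1 -0.7] op 0.112 t 12.0
False
down jig [-27.8 -13.2] z 0.0333 yaw -0.0 Fjig [-0.4  0.6 -0.8] op 0.114 t 13.82
False
push jig [-46.9 -13.2] z 0.033 yaw 0.0 Fjig [-0.  -0.2 -0.6] op 0.111 t 15.24
```

The tip met no resistance. A sideways feel will show whether it is really inside the hole, since the wire should touch both hole edges within about ±1.5 mm.

```bash
python3 - <<'E'
from h import *
print(line(-47,-9.2,0,.033,.012,2.5)); a=injig(show("+y")["position"])
print(line(-47,-13.2,0,.033,.02))
print(line(-47,-17.2,0,.033,.012,2.5)); b=injig(show("-y")["position"])
line(-47,(a[1]+b[1])/2,0,.033,.02); show("mid")
f=env.grab_frame("side"); cv2.imwrite("pics/in.png",cv2.resize(f["image"][120:220,215:345],None,fx=5,fy=5,interpolation=cv2.INTER_CUBIC))
E
```

```text
True
+y jig [-47.5 -11. ] z 0.0325 yaw -0.1 Fjig [ 0.5 -2.8  0.5] op 0.112 t 15.65
False
True
-y jig [-47.1 -15.3] z 0.0323 yaw 0.0 Fjig [0.4 1.9 0.6] op 0.112 t 16.25
mid jig [-47.4 -13.2] z 0.0327 yaw 0.0 Fjig [-0.3 -0.6 -1.2] op 0.116 t 16.55
```

View pics/in.png

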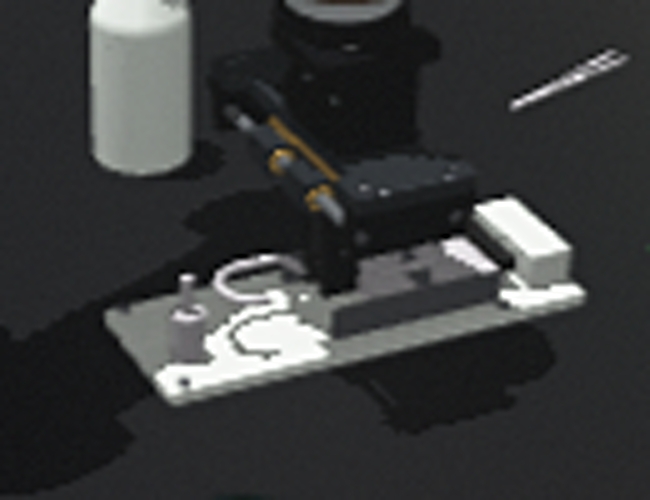

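Contacts on both sides at y = -11.0 and -15.3 confirm the tip is in the hole, with the middle at y_mid = -13.2 (hole about +6.85 mm). In the picture the short bend is beside the post (pixel (187,300)) and still clear of it. Next I swing the hook and draw the slide.

```bash
cat >> h.py <<'E'
YH=6.85
def mid(s,th,px=60,py=20):
    a=np.radians(th); c,n=np.cos(a),np.sin(a)
    return (1.5-s-(c*px-n*py), YH-(n*px+c*py))
def go(s,th,px=60,rate=.03,lim=None,z=.033):
    m=mid(s,th,px); return line(m[0],m[1],th,z,rate,lim)
E
python3 - <<'E'
from h import *
env.gripper_to(0.0,40)
for th in (-5,-10,-15):
    if go(0,th,48.5,.03,5): print("stop"); show(); break
else:
    show("swung")
    for s in (-2,8,20,30,38,43):
        st=go(s,-15,60,.03,8); show(f"s={s} {st}")
        if st: break
E
```

```text
swung jig [-50.5  -0. ] z 0.033 yaw -14.8 Fjig [ 0.1 -0.1 -1.4] op 0.111 t 17.72
s=-2 False jig [-59.6   3.4] z 0.0332 yaw -15.0 Fjig [ 0.1  0.7 -0.1] op 0.112 t 18.18
s=8 False jig [-68.6   3.5] z 0.0336 yaw -15.0 Fjig [ 3.8  2.6 -0. ] op 0.105 t 18.67
s=20 False jig [-80.2   3.5] z 0.0336 yaw -15.0 Fjig [ 5.1  3.4 -2. ] op 0.114 t 19.22
s=30 False jig [-89.7   3.6] z 0.0337 yaw -14.9 Fjig [ 6.3  2.2 -1.7] op 0.109 t 19.7
s=38 False jig [-97.3   3.6] z 0.0338 yaw -14.9 Fjig [ 6.4  2.3 -2.1] op 0.11 t 20.12
s=43 False jig [-102.     3.7] z 0.0338 yaw -14.9 Fjig [ 6.7  3.4 -3.1] op 0.11 t 20.43
```

```bash
python3 - <<'E'
from h import *
f=env.grab_frame("side"); g=env.grab_frame("wrist"); 
A=cv2.resize(f["image"][120:220,215:345],None,fx=3.4,fy=3.4,interpolation=cv2.INTER_CUBIC)
B=cv2.resize(g["image"][60:300,170:350],None,fx=1.9,fy=1.9,interpolation=cv2.INTER_CUBIC)
o=np.zeros((600,800,3),np.uint8); o[:A.shape[0],:A.shape[1]]=A; o[:B.shape[0],450:450+B.shape[1]]=B
cv2.imwrite("pics/drawn.png",o)
E
```

View pics/drawn.png

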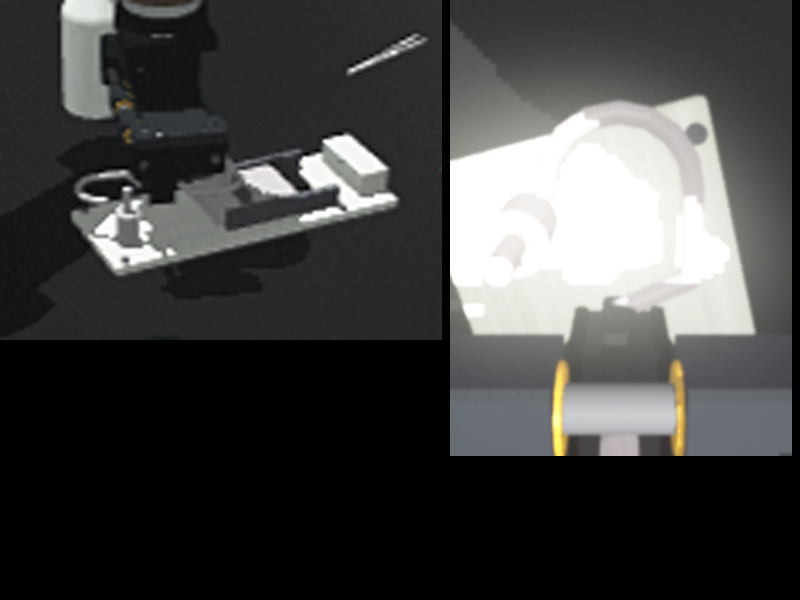

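The post (right panel, (505,255)) lies outside and past the short tip's end (about (555,190)). I can swing back and relax.

```bash
python3 - <<'E'
from h import *
def seq():
    for th in (-15,-10,-5,-1,1.5):
        st=go(46,th,60,.03,5); s=show(f"th={th} {st}")
        if st: return
    for sl in (36,30,26,23,20):
        st=go(sl,1.5,60,.025,5); s=show(f"relax {sl} {st}")
        if st: return
seq()
E
```

```text
th=-15 False jig [-104.6    3.9] z 0.034 yaw -14.9 Fjig [ 7.5  3.  -1.9] op 0.107 t 20.78
th=-10 False jig [-103.8   -1.5] z 0.034 yaw -9.9 Fjig [ 6.8  4.2 -1.2] op 0.107 t 21.12
th=-5 False jig [-102.7   -6.9] z 0.034 yaw -4.9 Fjig [ 7.   3.9 -1.6] op 0.11 t 21.45
th=-1 False jig [-101.5  -11.1] z 0.034 yaw -0.9 Fjig [ 6.6  4.7 -2. ] op 0.11 t 21.75
th=1.5 False jig [-100.6  -13.6] z 0.034 yaw 1.6 Fjig [ 6.9  4.5 -0.7] op 0.111 t 22.0
relax 36 False jig [-90.8 -13.6] z 0.034 yaw 1.6 Fjig [ 7.   5.  -1.3] op 0.111 t 22.55
relax 30 False jig [-85.1 -13.6] z 0.0339 yaw 1.6 Fjig [ 5.7  4.  -0.9] op 0.114 t 22.94
relax 26 False jig [-81.3 -13.7] z 0.0339 yaw 1.6 Fjig [ 5.3  4.1 -0.7] op 0.112 t 23.25
relax 23 False jig [-78.5 -13.7] z 0.0339 yaw 1.6 Fjig [ 5.3  4.8 -0.8] op 0.112 t 23.52
relax 20 True jig [-77.8 -13.5] z 0.0335 yaw 1.6 Fjig [-1.3  0.9  3.3] op 0.111 t 23.73
```

```bash
python3 - <<'E'
from h import *
env.dwell(.2); show("hold")
s=env.read_state(); p,r=tcp(*injig(s["position"]),1.5,z=s["position"][2]-.0015)
env.move_straight(p,r,rate=.01,force_limit=3); show("lower")
g=env.grab_frame("wrist"); f=env.grab_frame("side")
A=cv2.resize(f["image"][120:220,215:345],None,fx=3.4,fy=3.4,interpolation=cv2.INTER_CUBIC)
B=cv2.resize(g["image"][60:300,170:350],None,fx=1.9,fy=1.9,interpolation=cv2.INTER_CUBIC)
o=np.zeros((600,800,3),np.uint8); o[:A.shape[0],:A.shape[1]]=A; o[:B.shape[0],450:450+B.shape[1]]=B
cv2.imwrite("pics/seat.png",o)
E
```

```text
hold jig [-77.8 -13.4] z 0.0333 yaw 1.6 Fjig [-2.9  1.6  4.3] op 0.114 t 23.93
lower jig [-77.9 -13.3] z 0.0327 yaw 1.6 Fjig [0.1 1.3 0.3] op 0.11 t 24.15
```

View pics/seat.png

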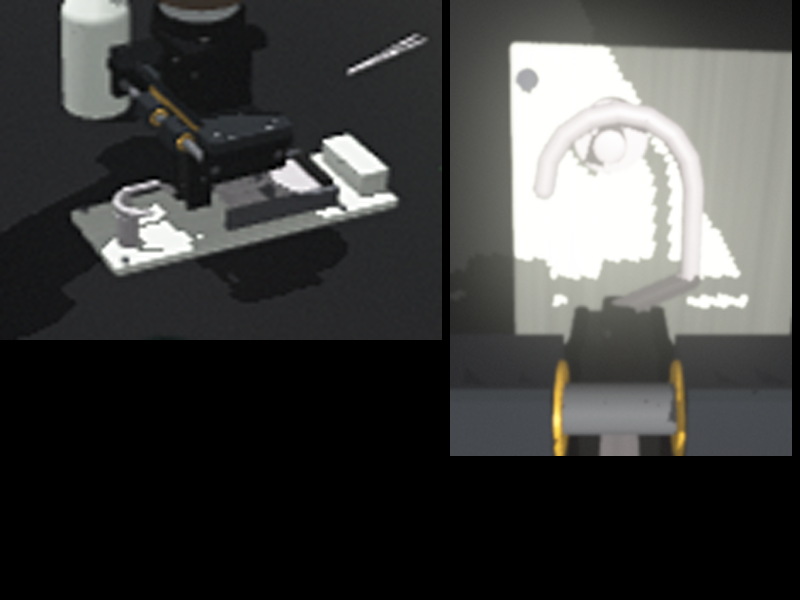

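The wrist view shows the post (610,145) inside the short bend, and forces are near zero. I can release.

```bash
python3 - <<'E'
from h import *
env.gripper_to(0.5); show("open")
p=env.read_state()["position"]
env.move_straight([p[0],p[1],p[2]+.03],rate=.04); env.move_straight([p[0],p[1],.2],rate=.15)
env.goto([.45,.02,.28],rot(15)); env.dwell(.5); show("clear")
f=env.grab_frame("side"); g=env.grab_frame("scene")
A=cv2.resize(f["image"][120:220,215:345],None,fx=4.5,fy=4.5,interpolation=cv2.INTER_CUBIC)[:,:585]
B=cv2.resize(g["image"],None,fx=1,fy=1)[150:300,200:420]
B=cv2.resize(g["image"][180:290,280:380],None,fx=2.1,fy=2.1,interpolation=cv2.INTER_CUBIC)
o=np.zeros((600,800,3),np.uint8); o[:A.shape[0],:A.shape[1]]=A; o[:B.shape[0],590:590+B.shape[1]]=B
C=cv2.resize(f["image"],None,fx=.38,fy=.38); o[450:450+C.shape[0],:C.shape[1]]=C[:150]
D=cv2.resize(g["image"],None,fx=.38,fy=.38); o[450:450+D.shape[0],300:300+D.shape[1]]=D[:150]
cv2.imwrite("pics/end.png",o)
E
```

```text
open jig [-78.5 -13.3] z 0.0327 yaw 1.6 Fjig [-0.4  0.6 -1.1] op 0.496 t 25.11
clear jig [-239.6 -100.4] z 0.2798 yaw -0.5 Fjig [-0.5  0.3  0.8] op 0.498 t 28.39
```

View pics/end.png

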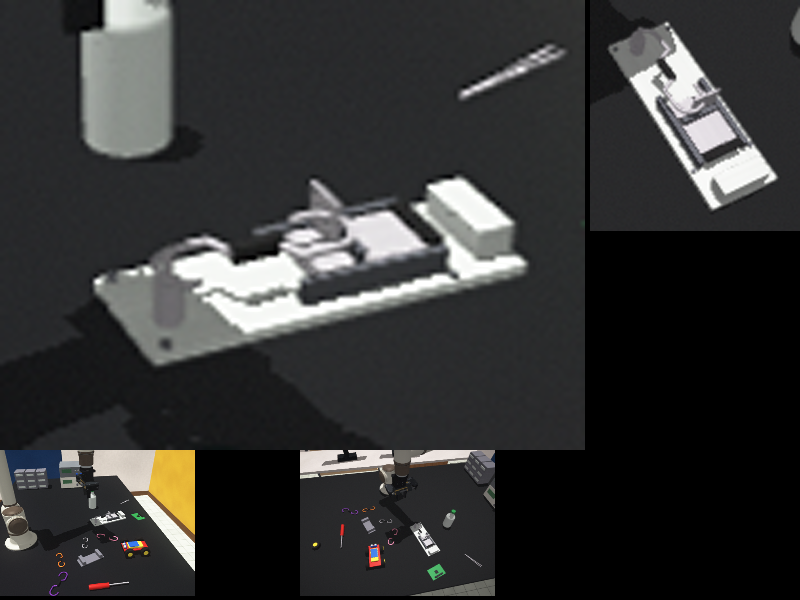

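The hook spans post and tongue by itself: its bend is round the post at (170,265) and its other end is in the tongue at (320,215). The slide is held back, the bystanders are unmoved and the robot is clear, so I hand the job in.

```bash
python3 - <<'E'
from workcell import env
env.close_job(); print(env.read_state()["clock"])
E
```

```text
the job is handed in; nothing more can be done
the job is handed in; nothing more can be done
```

The S-hook now holds the clamp jig's slide back by itself, and the job is handed in at about 28.5 s on the robot's clock.

I gripped the larger silver hook by its sleeve and passed its long tip through the tongue's hole from behind. A sideways feel met both hole edges, putting the hole about 6.9 mm to the +y side. I then swung the hook about 15°, drew the slide about 40 mm (estimated from the arm's motion), and swung back. Finally I relaxed until the post took the load, let go and moved clear.

- **Forces:** at the points where I read it, the wrist force came to at most about 9 N in total while drawing. It showed a short 5 N contact when seating and was close to zero just before release. I did not measure the force at the tongue and post directly.
- **Final pictures:** the post lies in the short bend, the long end is in the tongue, and the slide stands drawn back. The bottle, screwdriver and robot car look unmoved, and the gripper was open and away from everything.
- **Disagreement:** one rough camera fit put the hook about 2.6° askew in the grip. I ignored it, and the insertion met no resistance.

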